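Grease the grinder's bearing with a push-type gun

TASK

The bean hopper overhangs the grinder's grease nipple: lift it off by its handle and set it down gently and upright on the bench beside the grinder. Then take the grease gun out of its stand, push its coupler squarely onto the tilted nipple until it snaps on, and keep pushing until the gun's spring stroke is well over half used. Finish while holding it there, gun gripped and pressed in; leave the tools lying about where they are.

Things in the scene. Friction and masses are not known exactly. Their poses are not given: they have to be found in the camera images.
- grinder: Coffee grinder module bolted to a flat aluminium plate (186 x 124 x 10 mm): round finned housing 98 mm wide (106 mm at its foot), top at 88 mm, black collar ring (outside 68, inside 59, top at 108 mm) for the hopper, motor lying at its back to 132 mm. Fixed. Origin: on the bench, under the axis of housing and collar; z up, its front is -x, plate from x -85 to +101 mm, y +-62 mm; black grounds outlet on its -y side to 72 mm.
- nipple_top (a point): Top of the steel grease nipple that leans 25 degrees forward out of a boss at the grinder's front, 65 mm in front of the housing's axis and 112 mm above the bench; hidden under the hopper while that is on. z = the nipple's axis, outward (forward and up). Ball head 16 mm wide (centre 8 mm below this point), neck 9.6 mm, boss face 28 mm below this point, 25 mm wide. Fixed to the grinder; x and y are the grinder's turned with it.
- hopper_grip (a point): Middle of the black grip sleeve (14 mm thick along x, 66 mm along y, 16 mm high) on the steel bow handle over the bean hopper. Hopper: empty grey funnel-shaped bowl, 0.25 kg, rim 153 mm wide at 100 mm, spigot foot 53 mm wide and 26 mm high that also stands on the bench; this point is on its axis, 132 mm above the foot's underside. z up. On the grinder the foot stands loose in the collar, 20 mm deep, underside 88 mm above the bench.
- hopper: The whole bean hopper; origin at the centre of its foot's underside, axes as those of the grip.
- gun_grip (a point): Middle of the grip of the grease gun, on its axis, z along the axis away from the coupler (up in the stand). Steel gun, 0.4 kg, round all about: knurled grip 28 mm wide from 24 mm below to 24 mm above this point, cap 32 mm wide above it, small button on top ending 38 mm above, collar 50 mm wide and 8 mm thick below it (underside 32 mm below), fingertips may push on the collar; barrel 34 mm wide down to 74 mm below; then the sliding tube and coupler down to 137 mm below.
- gun: The whole grease gun; origin on its axis at the collar's underside, 32 mm below the grip's middle, z as the grip's.
- coupler_seat (a point): Bottom of the coupler's bore, where the nipple's top comes to rest; on the gun's axis, 114 mm below the grip's middle while the stroke is out. z as the gun's. Brass coupler, open end 23 mm below this point, outside 34 mm wide there, flared inlet 27 mm narrowing to 20 mm; four sprung balls inside ride over the ball head and snap in behind it (about 6 to 10 N of push, then they pull the coupler home; the seat is then within 1 mm of the nipple's top).
- gun_nozzle (a joint): Pump stroke of the gun, m: 0 = tube fully out (rest), 0.016 = tube fully pushed into the barrel. Spring: 12 N to start it, 0.5 N more for each mm, 20 N at the end.
- stand_mouth (a point): Centre of the mouth of the gun's stand: fixed steel tube, outside 52, inside 41 mm wide, mouth 118 mm above the bench, on a round foot 92 mm wide. The gun's collar rests on the mouth with barrel and coupler down inside, 105 mm deep; lift it straight up by 110 mm or more. z up.
- laptop: Open laptop on the bench behind the gun's stand (base 233 x 335 x 24 mm). Fixed. The bench between grinder and stand, in front of the laptop (x 0.39 to 0.53, y -0.13 to 0.04), is free; the world x points ahead of the robot, y to its left, from the robot's base.
- pliers: Pliers lying on the bench, 170 x 55 x 13 mm, leave alone; origin under their middle.
- hex_key: Hex key lying on the bench, 79 x 32 x 9 mm, leave alone.
- burr: Steel burr ring lying on the bench, 58 mm wide, 14 mm high, leave alone.
- spanner: Spanner lying on the bench, 187 x 30 x 6 mm, leave alone.
- brush: Flat brush lying on the bench, 179 x 42 x 12 mm, leave alone.
- grease_tube: White tube lying on the bench, 122 x 42 x 28 mm, leave alone.
Things that resemble listed ones, but are neither listed nor needed, are in the scene too. What is shaped like the gun but orange is not meant.

How it is judged:
By the outcome, as a careful person would: the job done as asked, in the order asked, and still so for the second after the job is handed in, while the arm keeps its last pose, push and grip.
It also fails if it takes over 54 s, if anything falls off the work surface, if the arm or the gripper's body presses on something with over 40 N, if the wrist force passes 120 N, or if a joint passes its speed limit or range.

ROBOT

A 6-joint arm with a two-finger parallel gripper is mounted at the origin on a cart in front of the work surface, level with it; the furniture and walls round the work are solid. World frame = base frame: x ahead of the robot, y to its left, z up, the work surface at z = 0. Lengths are in m, angles in degrees, forces in N, time in s.
With the tool pointing down it reaches from about 0.375 to 0.9 m from the base axis. Payload 3.1 kg.
Tool frame: the origin (TCP) lies on the centre line of the jaws, within the pads' length; the fingertips stand 8 mm ahead of it and the grasp point (between the pads) lies 11 mm behind it (bot.tip_extent is the distance from the TCP to the fingertips, in m); z points along the fingers, y is the line along which they close (so a half turn about z gives the same grasp; the last joint's range is limited). The gripper opens to 87 mm and grips with 3 to 60 N. Pads are 19 mm wide; open, the fingers measure 117 mm over their backs; the gripper's body (75 mm by 190 mm) begins 51 mm behind the grasp point.
Start: joints at [56.064, 30.224, 82.088, -0, 67.689, -10.227], TCP at [0.251, 0.572, 0.231] pointing down, gripper open.
Joint ranges: [-176.69, 176.69], [-43.24, 126.21], [12.49, 139.97], [-82, 262], [0, 151.66], [-163.58, 163.58]. Speed limits (degrees/s): [159.86, 159.86, 180, 180, 180, 180].

INTERFACE

Orientations are given as a 3x3 rotation matrix whose columns are the frame's x, y, z axes.
In Python, from rig import bot, vision, workorder gives the robot as it stands.
- The arm moves only by the shell command python3 -m handwheel 'ROWS'. ROWS is JSON, a list of rows, each an object with "delta_rot": the turn, a rotation vector about the tool's x, y, z in rad, a list of three; "xyz": the shift along the tool's x, y, z in mm, a list of three; "hand": the closure, from -1 (fully open) to 1 (shut). A call has exactly 5 rows; each row is the pose to reach, as a shift and turn from the pose commanded when the call began, along the tool's axes at that moment; what a row does not reach only later rows make up. A row lasts 1/8 s, in which the tool goes at most 62.5 mm and 10.7 degrees, less where a joint would pass 70% of its speed; a pose out of reach is approached as far as the arm can. A call with a gripper value outside its range is refused whole. The fingers move at their own pace and stop on an object; the grip force is fixed at half the most. Time passes only in rows, so rows that repeat a pose let the fingers close, or fill a call up. It gives the time, the measured TCP pose, the force, the opening and the grip force at its end, in the units of the state.
- bot.read_state(): the state, without advancing time (a new reading comes with each control period).
- vision.capture(name): name is "side" or "top"; returns the picture (420x560x3 uint8, red, green, blue); there is no depth.
- vision.camera_model(name): a dict with "camera_matrix" (3x3 intrinsics, pixels), "camera_from_world" (4x4, takes a point from world to camera coordinates). Camera axes: x right, y up, looking along -z (the intrinsics and any distortion apply to the point x, -y, -z); pixel columns grow to the right and rows downward; lengths in m; the calibration is good to about 2 mm. A picture is of the moment at which its call begins. camera_model takes no time and is no camera call.
- workorder.hand_in(): hands the job in; it is judged then, once.
The state is a dict: "time_s": time; "joint_positions": joint angles; "qvel": joint speeds; "tau": joint torques, N m; "position": TCP position; "tcp_rot": TCP orientation; "force": force on the tool from outside, world axes, zero at the start; "moment": the same for the moment, N m; "opening": opening from 0.0 (shut) to 1.0 (fully open); "grasp_force": force on a finger pad.
Only numpy, scipy, OpenCV 4.12 (cv2) and the standard library are available. Lean on these libraries where they do the work, as an engineer would, in place of code of your own. Each camera call takes 0.05 s, during which the arm holds its last target. There are 200 camera calls.

## Working session

There is one attempt and no reset: what is moved stays moved. The work goes in short steps, Python scripts to look and compute and a shell command to move; the robot and the scene stay as the last step left them, time stands still between calls to the robot, and variables do not carry over. Pictures are saved under pics/ and viewed, at most 10 in all, crops included, and the job is handed in when it is done.

```bash
mkdir -p pics; ls
python3 - <<'E'
from rig import bot, vision
import cv2
for n in("side","top"):
    cv2.imwrite(f"pics/{n}0.png",vision.capture(n)[:,:,::-1]); m=vision.camera_model(n); print({k:(v.round(4).tolist() if hasattr(v,'round') else v) for k,v in m.items()})
print(bot.read_state())
E
```

```text
pics
{'camera_matrix': [[398.8895, 0.0, 282.0228], [0.0, 398.8895, 205.5656], [0.0, 0.0, 1.0]], 'camera_from_world': [[0.9997, 0.0138, 0.0209, -0.5249], [-0.0246, 0.3914, 0.9199, -0.1104], [0.0045, -0.9201, 0.3917, -1.2608], [0.0, 0.0, 0.0, 1.0]]}
{'camera_matrix': [[533.7517, 0.0, 277.6291], [0.0, 533.7517, 210.2605], [0.0, 0.0, 1.0]], 'camera_from_world': [[-0.0239, -0.9996, 0.014, 0.0169], [0.9983, -0.0232, 0.054, -0.5544], [-0.0537, 0.0153, 0.9984, -2.0349], [0.0, 0.0, 0.0, 1.0]]}
{'time_s': 0.1, 'joint_positions': array([ 5.60656037e+01,  3.02746808e+01,  8.21503304e+01, -4.72917593e-04,
        6.76903096e+01, -1.02272532e+01]), 'qvel': array([-0.08552565, -0.26498867, -0.1289386 ,  0.07086656, -0.10428761,
       -0.02369841]), 'tau': array([-4.28335716e-04, -4.40985060e+01, -1.77150357e+01,  6.34600315e-02,
        5.33483410e-02, -2.06549623e-05]), 'position': array([0.25088818, 0.57171123, 0.22965118]), 'tcp_rot': array([[-9.15613542e-01,  4.02057947e-01, -1.11725534e-03],
       [ 4.02059347e-01,  9.15612079e-01, -1.67417601e-03],
       [ 3.49856713e-04, -1.98210118e-03, -9.99997974e-01]]), 'force': array([ 0.51836916, -0.1279936 ,  0.17226582]), 'moment': array([0.04860327, 0.01245212, 0.0043059 ]), 'grasp_force': 0.0, 'opening': 0.9974317428417578}
```

View pics/side0.png

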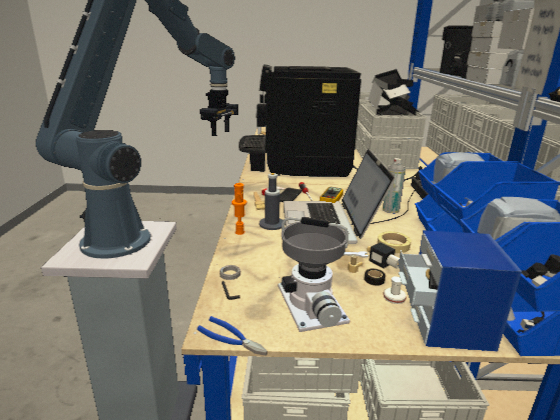

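View pics/top0.png

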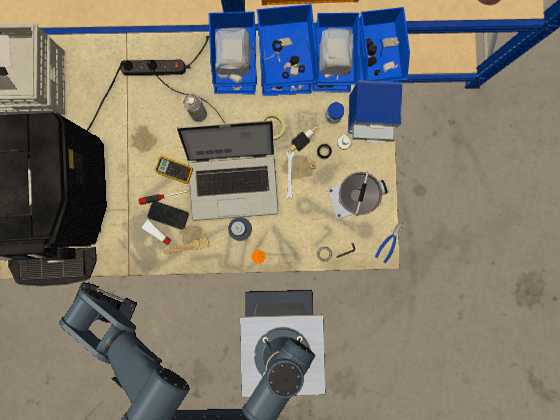

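The side view shows the hopper at about (315,240), the gun in its grey stand at (272,200) and the orange decoy at (239,208). In the top view the hopper is at (361,193) and the stand at (239,228). I'll zoom in on these for measurements.

Run:
```python
import cv2,numpy as np
s=cv2.imread("pics/side0.png");t=cv2.imread("pics/top0.png")
def c(i,x,y,w,h,f): return cv2.resize(i[y:y+h,x:x+w],None,fx=f,fy=f,interpolation=cv2.INTER_CUBIC)
a=np.hstack([c(s,255,165,100,165,3.6)[:594],c(t,315,150,88,99,3) .repeat(1,0)[:297] if 0 else np.vstack([c(t,320,160,80,66,4.5),c(t,210,205,80,66,4.5)])[:594]])
print(a.shape);cv2.imwrite("pics/z0.png",a)
```

```text
(594, 720, 3)
```

View pics/z0.png

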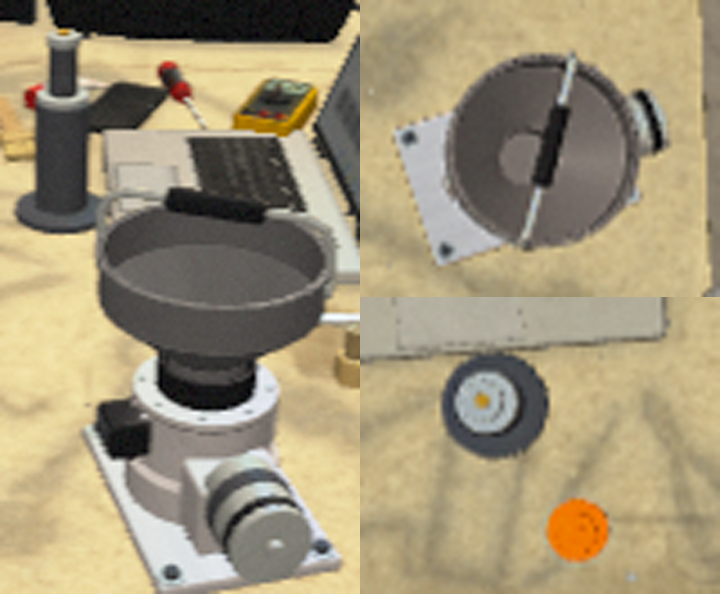

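The crop gives full-image pixel positions:

| Point | Top view | Side view |
|---|---|---|
| Hopper grip | (362.7,192.2) | (315,221.7) |
| Gun button | (237.1,228.1) | (272.8,173.9) |
| Plate corners | (328.2,188.2), (337.8,218.4) | (278.6,284.4), (299.4,328.9), (349.4,322.8) |

The motor, which is the grinder's back, points to -y. The outlet points to -x.

```bash
cat > h.py <<'E'
import numpy as np
from rig import bot,vision
from scipy.optimize import least_squares
from scipy.spatial.transform import Rotation as R
def proj(n,P):
    m=vision.camera_model(n);T=np.array(m["camera_from_world"]);K=np.array(m["camera_matrix"])
    c=T[:3,:3]@np.asarray(P,float)+T[:3,3]; u=K@[c[0],-c[1],-c[2]]; return u[:2]/u[2]
def tri(obs,z=None):
    f=lambda p:np.concatenate([proj(n,[p[0],p[1],p[2] if z is None else z])-q for n,q in obs])
    r=least_squares(f,[.5,0,.1] if z is None else [.5,0]);return r.x,r.fun
E
cat > a.py <<'E'
from h import *
np.set_printoptions(precision=4,suppress=True)
print("grip",tri([("top",(362.7,192.2)),("side",(315,221.7))]),tri([("top",(362.7,192.2))],.228)[0])
print("button",tri([("top",(237.1,228.1)),("side",(272.8,173.9))]),tri([("top",(237.1,228.1))],.188)[0])
C=[(-.085,.062),(-.085,-.062),(.101,-.062),(.101,.062)]
def g(p,c): return [p[0]+np.cos(p[2])*c[0]-np.sin(p[2])*c[1],p[1]+np.sin(p[2])*c[0]+np.cos(p[2])*c[1],.01]
f=lambda p:np.concatenate([proj("top",g(p,C[0]))-(328.2,188.2),proj("top",g(p,C[1]))-(337.8,218.4),proj("side",g(p,C[1]))-(278.6,284.4),proj("side",g(p,C[2]))-(299.4,328.9),proj("side",g(p,C[3]))-(349.4,322.8)])
for y0 in(-1.6,-1.2): r=least_squares(f,[.5,-.2,y0]);print("grinder",r.x[:2],np.degrees(r.x[2]),r.fun)
e=[tri([("top",(320+(u-360)/4.5,160+v/4.5))],.205)[0] for u,v in((572,57),(525,245))];d=e[0]-e[1];print("handle",e,np.degrees(np.arctan2(d[1],d[0])))
E
python3 a.py
```

```text
grip (array([ 0.5994, -0.2897,  0.2195]), array([-0.0008,  0.0394,  0.0257, -0.0011])) [ 0.5988 -0.2882]
button (array([0.4874, 0.1503, 0.1834]), array([-0.0228, -0.3558, -0.337 ,  0.0049])) [0.486 0.15 ]
grinder [ 0.6    -0.2936] -74.80587671726036 [ 0.417  -0.484   0.1409  0.0656 -0.4356 -1.2987 -0.983   1.1866  1.1815
 -1.0264]
grinder [ 0.6    -0.2936] -74.80587678318551 [ 0.417  -0.484   0.1409  0.0656 -0.4356 -1.2987 -0.983   1.1866  1.1815
 -1.0264]
handle [array([ 0.6691, -0.31  ]), array([ 0.5234, -0.2687])] -15.852765958836523
```

```bash
cat >> h.py <<'E'
np.set_printoptions(precision=4,suppress=True)
def down(yaw): # tool down, y axis at yaw deg
    a=np.radians(yaw);y=np.array([np.cos(a),np.sin(a),0]);z=np.array([0,0,-1.]);return np.c_[np.cross(y,z),y,z]
def delta(p,Rt):
    s=bot.read_state();M=np.array(s["tcp_rot"])
    print("t",s["time_s"],"pos",s["position"],"j",s["joint_positions"].round(1),"F",s["force"],"op",round(s["opening"],3),"gf",round(s["grasp_force"],1))
    print("xyz",(1000*M.T@(np.array(p)-s["position"])).round(1),"rot",R.from_matrix(M.T@Rt).as_rotvec().round(4))
E
python3 -c "
from h import *
delta([.599,-.289,.33],down(74.15)); delta([.40,.2,.33],down(74.15));print(tri([('top',(258,257))],.17)[0])"
```

```text
t 0.1 pos [0.2509 0.5717 0.2297] j [ 56.1  30.3  82.2  -0.   67.7 -10.2] F [ 0.5184 -0.128   0.1723] op 0.997 gf 0.0
xyz [-664.8 -648.3  -99.3] rot [-0.002  -0.0005 -0.1371]
t 0.1 pos [0.2509 0.5717 0.2297] j [ 56.1  30.3  82.2  -0.   67.7 -10.2] F [ 0.5184 -0.128   0.1723] op 0.997 gf 0.0
xyz [-285.9 -280.6  -99.9] rot [-0.002  -0.0005 -0.1371]
[0.3827 0.0794]
```

```bash
for i in 1; do python3 -m handwheel '[{"xyz":[-38,-37,-40],"delta_rot":[0,0,-0.1],"hand":-1},{"xyz":[-78,-76,-60],"delta_rot":[0,0,-0.137],"hand":-1},{"xyz":[-120,-117,-80],"delta_rot":[0,0,-0.137],"hand":-1},{"xyz":[-163,-159,-100],"delta_rot":[0,0,-0.137],"hand":-1},{"xyz":[-206,-201,-100],"delta_rot":[0,0,-0.137],"hand":-1}]'; done; python3 -c "
from h import *
delta([.599,-.289,.29],down(74.15))"
```

```text
time_s: 0.72
position: [0.3603, 0.3041, 0.332]
tcp_rot: [[-0.962, 0.273, 0.004], [0.273, 0.962, 0.002], [-0.003, 0.003, -1.0]]
force: [1.6, -0.6, 0.4]
opening: 1.0
grasp_force: 0.0
t 0.725 pos [0.3603 0.3041 0.332 ] j [ 26.6  11.2  95.4  -0.   73.1 -47.6] F [ 1.6226 -0.5789  0.3537] op 1.0 gf 0.0
xyz [-391.3 -505.7   41.9] rot [0.0025 0.003  0.0006]
```

```bash
python3 -m handwheel '[{"xyz":[-37,-48,0],"delta_rot":[0,0,0],"hand":-1},{"xyz":[-74,-96,0],"delta_rot":[0,0,0],"hand":-1},{"xyz":[-111,-144,0],"delta_rot":[0,0,0],"hand":-1},{"xyz":[-148,-192,0],"delta_rot":[0,0,0],"hand":-1},{"xyz":[-185,-240,0],"delta_rot":[0,0,0],"hand":-1}]'; python3 -m handwheel '[{"xyz":[-37,-48,0],"delta_rot":[0,0,0],"hand":-1},{"xyz":[-74,-96,0],"delta_rot":[0,0,0],"hand":-1},{"xyz":[-111,-144,0],"delta_rot":[0,0,0],"hand":-1},{"xyz":[-148,-192,20],"delta_rot":[0,0,0],"hand":-1},{"xyz":[-185,-240,40],"delta_rot":[0,0,0],"hand":-1}]'; python3 -c "
from h import *
delta([.599,-.289,.209],down(74.15))"
```

```text
time_s: 1.35
position: [0.4716, 0.0221, 0.3304]
tcp_rot: [[-0.962, 0.274, -0.0], [0.274, 0.962, 0.0], [0.0, 0.0, -1.0]]
force: [0.9, 0.2, -0.5]
opening: 0.998
grasp_force: 0.0
time_s: 1.98
position: [0.5833, -0.257, 0.2906]
tcp_rot: [[-0.962, 0.274, 0.0], [0.274, 0.962, 0.0], [-0.0, 0.0, -1.0]]
force: [0.0, -0.1, -0.1]
opening: 0.998
grasp_force: 0.0
t 1.975 pos [ 0.5833 -0.257   0.2906] j [ -33.8   27.9   76.1    0.    76.  -107.9] F [ 0.0418 -0.1017 -0.1138] op 0.998 gf 0.0
xyz [-23.9 -26.5  81.6] rot [ 0.0003  0.     -0.0004]
```

```bash
python3 -m handwheel '[{"xyz":[-24,-26.5,0],"delta_rot":[0,0,0],"hand":-1},{"xyz":[-24,-26.5,25],"delta_rot":[0,0,0],"hand":-1},{"xyz":[-24,-26.5,50],"delta_rot":[0,0,0],"hand":-1},{"xyz":[-24,-26.5,70],"delta_rot":[0,0,0],"hand":-1},{"xyz":[-24,-26.5,81.5],"delta_rot":[0,0,0],"hand":-1}]'
python3 - <<'E'
from h import *
import cv2
delta([.599,-.289,.209],down(74.15))
s=vision.capture("side")[:,:,::-1];t=vision.capture("top")[:,:,::-1]
def c(i,x,y,w,h,f): return cv2.resize(i[y:y+h,x:x+w],None,fx=f,fy=f,interpolation=cv2.INTER_CUBIC)
cv2.imwrite("pics/z1.png",np.hstack([c(s,265,180,100,120,4),c(t,310,130,100,120,4)]))
E
```

```text
time_s: 2.6
position: [0.5979, -0.2867, 0.208]
tcp_rot: [[-0.962, 0.273, -0.003], [0.273, 0.962, 0.002], [0.003, 0.001, -1.0]]
force: [0.2, 0.1, 0.5]
opening: 0.998
grasp_force: 0.0
t 2.6 pos [ 0.5979 -0.2867  0.208 ] j [ -35.3   34.6   77.4   -0.    68.2 -109.4] F [0.1945 0.0725 0.4921] op 0.998 gf 0.0
xyz [-1.7 -1.9 -1. ] rot [ 0.001  -0.0029 -0.0003]
```

View pics/z1.png

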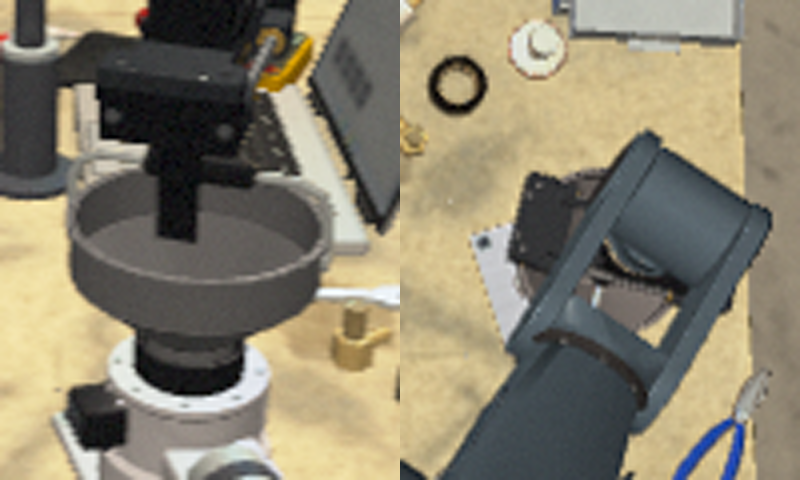

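The fingers straddle the black sleeve, seen at about (178,170) in the side crop. Next I close and lift.

```bash
python3 -m handwheel '[{"xyz":[0,-1,0],"delta_rot":[0,0,0],"hand":1},{"xyz":[0,-1,0],"delta_rot":[0,0,0],"hand":1},{"xyz":[0,-1,0],"delta_rot":[0,0,0],"hand":1},{"xyz":[0,-1,0],"delta_rot":[0,0,0],"hand":1},{"xyz":[0,-1,0],"delta_rot":[0,0,0],"hand":1}]';python3 -m handwheel '[{"xyz":[0,0,-5],"delta_rot":[0,0,0],"hand":1},{"xyz":[0,0,-15],"delta_rot":[0,0,0],"hand":1},{"xyz":[0,0,-30],"delta_rot":[0,0,0],"hand":1},{"xyz":[0,0,-50],"delta_rot":[0,0,0],"hand":1},{"xyz":[0,0,-70],"delta_rot":[0,0,0],"hand":1}]'; python3 -c "
from h import *
delta([.46,-.045,.209-.088+.07],down(74.15))"
```

```text
time_s: 3.32
position: [0.5985, -0.2881, 0.21]
tcp_rot: [[-0.962, 0.273, 0.0], [0.273, 0.962, -0.0], [-0.0, -0.0, -1.0]]
force: [0.0, 0.8, -0.7]
opening: 0.522
grasp_force: 0.0
time_s: 3.95
position: [0.5987, -0.2883, 0.2818]
tcp_rot: [[-0.962, 0.273, 0.001], [0.273, 0.962, -0.001], [-0.001, -0.001, -1.0]]
force: [-0.6, -0.2, 0.4]
opening: 0.019
grasp_force: 0.0
t 3.95 pos [ 0.5987 -0.2883  0.2818] j [ -35.3   30.6   72.6   -0.    76.7 -109.5] F [-0.6266 -0.2181  0.4363] op 0.019 gf 0.0
xyz [200.  196.2  90.4] rot [-0.0005  0.0014 -0.0002]
```

The fingers are slow: a full close takes about 1.3 s. The lift started too early and came up empty. I'll reopen, check the hopper, and redo the grasp.

```bash
for i in 1 2; do python3 -m handwheel '[{"xyz":[0,0,0],"delta_rot":[0,0,0],"hand":-1},{"xyz":[0,0,0],"delta_rot":[0,0,0],"hand":-1},{"xyz":[0,0,0],"delta_rot":[0,0,0],"hand":-1},{"xyz":[0,0,0],"delta_rot":[0,0,0],"hand":-1},{"xyz":[0,0,0],"delta_rot":[0,0,0],"hand":-1}]'; done | grep open
python3 - <<'E'
from h import *
import cv2
delta([.599,-.2885,.2085],down(74.15))
s=vision.capture("side")[:,:,::-1]
a=cv2.imread("pics/side0.png")
def c(i,x,y,w,h,f): return cv2.resize(i[y:y+h,x:x+w],None,fx=f,fy=f,interpolation=cv2.INTER_CUBIC)
cv2.imwrite("pics/z2.png",np.hstack([c(s,265,180,100,120,4),c(a,265,180,100,120,4)]))
E
```

```text
opening: 0.502
opening: 0.984
t 5.2 pos [ 0.5985 -0.2882  0.2799] j [ -35.3   30.7   72.7   -0.    76.5 -109.5] F [-0.0062  0.1757 -0.1649] op 0.984 gf 0.0
xyz [-0.6 -0.2 71.4] rot [-0.      0.     -0.0002]
```

View pics/z2.png

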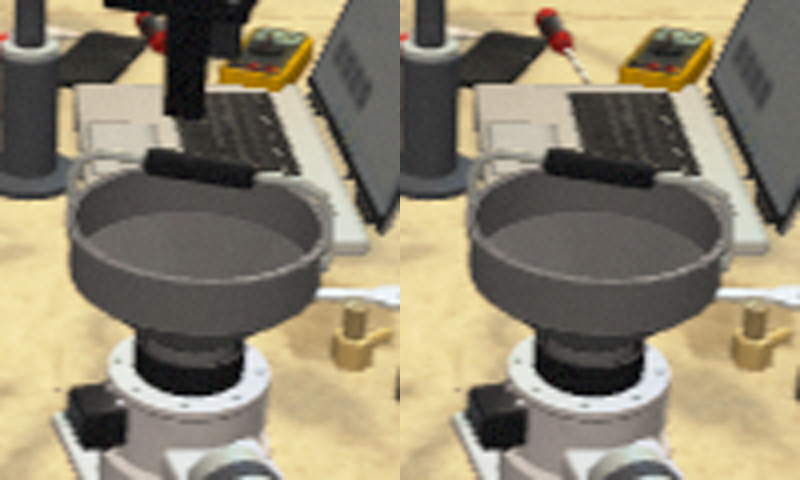

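The hopper has not moved; its sleeve is still at about (200,168) in the crop. I'll descend and close over two calls.

```bash
python3 -m handwheel '[{"xyz":[0,0,20],"delta_rot":[0,0,0],"hand":-1},{"xyz":[0,0,40],"delta_rot":[0,0,0],"hand":-1},{"xyz":[0,0,58],"delta_rot":[0,0,0],"hand":-1},{"xyz":[0,0,71],"delta_rot":[0,0,0],"hand":0},{"xyz":[0,0,71],"delta_rot":[0,0,0],"hand":1}]' | grep open
for i in 1 2; do python3 -m handwheel '[{"xyz":[0,0,0],"delta_rot":[0,0,0],"hand":1},{"xyz":[0,0,0],"delta_rot":[0,0,0],"hand":1},{"xyz":[0,0,0],"delta_rot":[0,0,0],"hand":1},{"xyz":[0,0,0],"delta_rot":[0,0,0],"hand":1},{"xyz":[0,0,0],"delta_rot":[0,0,0],"hand":1}]'; done
```

```text
opening: 0.858
time_s: 6.5
position: [0.5985, -0.2882, 0.209]
tcp_rot: [[-0.962, 0.273, 0.0], [0.273, 0.962, -0.0], [-0.0, -0.0, -1.0]]
force: [0.0, -0.1, -0.0]
opening: 0.288
grasp_force: 0.0
time_s: 7.12
position: [0.5985, -0.288, 0.2089]
tcp_rot: [[-0.962, 0.273, -0.0], [0.273, 0.962, 0.0], [0.0, 0.0, -1.0]]
force: [0.2, 1.5, 0.1]
opening: 0.156
grasp_force: 30.0
```

```bash
python3 -m handwheel '[{"xyz":[0,0,-5],"delta_rot":[0,0,0],"hand":1},{"xyz":[0,0,-18],"delta_rot":[0,0,0],"hand":1},{"xyz":[0,0,-36],"delta_rot":[0,0,0],"hand":1},{"xyz":[0,0,-56],"delta_rot":[0,0,0],"hand":1},{"xyz":[0,0,-74],"delta_rot":[0,0,0],"hand":1}]';  python3 -c "
from h import *
delta([.46,-.045,.121+.06],down(74.15))"
```

```text
time_s: 7.75
position: [0.5988, -0.2885, 0.2852]
tcp_rot: [[-0.962, 0.273, 0.002], [0.273, 0.962, -0.001], [-0.002, -0.001, -1.0]]
force: [-0.2, 0.4, -2.7]
opening: 0.155
grasp_force: 29.9
t 7.75 pos [ 0.5988 -0.2885  0.2852] j [ -35.3   30.5   72.4   -0.    77.  -109.5] F [-0.1789  0.3663 -2.7385] op 0.155 gf 29.9
xyz [200.2 196.4 103.6] rot [-0.0009  0.002  -0.0001]
```

```bash
python3 -m handwheel '[{"xyz":[12,12,0],"delta_rot":[0,0,0],"hand":1},{"xyz":[34,33,0],"delta_rot":[0,0,0],"hand":1},{"xyz":[58,57,0],"delta_rot":[0,0,0],"hand":1},{"xyz":[82,81,0],"delta_rot":[0,0,0],"hand":1},{"xyz":[106,104,0],"delta_rot":[0,0,0],"hand":1}]' >/dev/null; python3 -m handwheel '[{"xyz":[24,23,10],"delta_rot":[0,0,0],"hand":1},{"xyz":[48,46,30],"delta_rot":[0,0,0],"hand":1},{"xyz":[70,68,55],"delta_rot":[0,0,0],"hand":1},{"xyz":[86,84,80],"delta_rot":[0,0,0],"hand":1},{"xyz":[94,92,100],"delta_rot":[0,0,0],"hand":1}]';  python3 - <<'E'
from h import *
import cv2
delta([.46,-.045,.121],down(74.15))
s=vision.capture("side")[:,:,::-1];t=vision.capture("top")[:,:,::-1]
def c(i,x,y,w,h,f): return cv2.resize(i[y:y+h,x:x+w],None,fx=f,fy=f,interpolation=cv2.INTER_CUBIC)
cv2.imwrite("pics/z3.png",np.hstack([c(s,220,170,130,170,3.2),c(t,290,140,110,159.375,3.414)[:544]]) if 0 else c(s,210,160,150,170,3.5))
E
```

```text
time_s: 9.0
position: [0.4594, -0.0441, 0.1835]
tcp_rot: [[-0.962, 0.272, 0.001], [0.272, 0.962, -0.001], [-0.002, -0.0, -1.0]]
force: [0.4, -0.6, -3.8]
opening: 0.156
grasp_force: 29.9
t 9.0 pos [ 0.4594 -0.0441  0.1835] j [-19.4  22.  107.9  -0.   50.1 -93.6] F [ 0.4406 -0.6061 -3.7514] op 0.156 gf 29.9
xyz [-0.7 -0.7 62.5] rot [-0.0001  0.0016  0.0009]
```

View pics/z3.png

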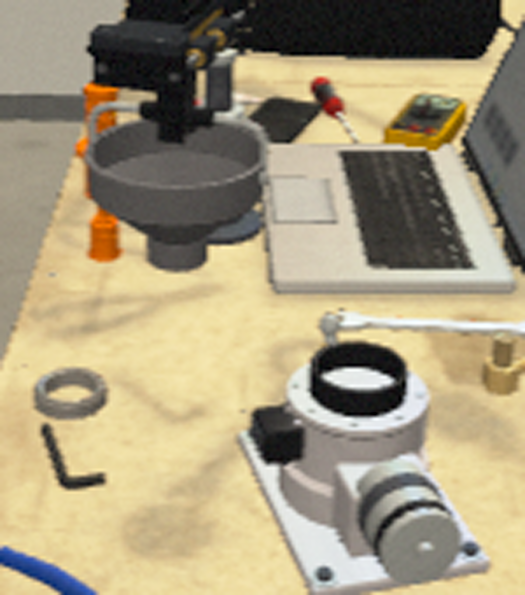

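The hopper hangs upright over free bench, with its foot at about (177,255) in the crop. The collar on the grinder is empty. Now I lower it gently.

```bash
python3 -m handwheel '[{"xyz":[0,0,14],"delta_rot":[0,0,0],"hand":1},{"xyz":[0,0,30],"delta_rot":[0,0,0],"hand":1},{"xyz":[0,0,44],"delta_rot":[0,0,0],"hand":1},{"xyz":[0,0,54],"delta_rot":[0,0,0],"hand":1},{"xyz":[0,0,57],"delta_rot":[0,0,0],"hand":1}]'; python3 -m handwheel '[{"xyz":[0,0,1],"delta_rot":[0,0,0],"hand":1},{"xyz":[0,0,2],"delta_rot":[0,0,0],"hand":1},{"xyz":[0,0,2.7],"delta_rot":[0,0,0],"hand":1},{"xyz":[0,0,3.4],"delta_rot":[0,0,0],"hand":1},{"xyz":[0,0,4],"delta_rot":[0,0,0],"hand":1}]'
```

```text
time_s: 9.72
position: [0.4605, -0.0455, 0.1262]
tcp_rot: [[-0.962, 0.274, 0.001], [0.274, 0.962, -0.001], [-0.001, -0.0, -1.0]]
force: [0.2, 0.5, -3.3]
opening: 0.151
grasp_force: 29.9
time_s: 10.35
position: [0.4596, -0.0449, 0.1219]
tcp_rot: [[-0.962, 0.273, 0.0], [0.273, 0.962, -0.0], [-0.0, -0.0, -1.0]]
force: [-0.6, 0.3, -2.2]
opening: 0.16
grasp_force: 29.9
```

```bash
python3 -m handwheel '[{"xyz":[0,0,0.4],"delta_rot":[0,0,0],"hand":1},{"xyz":[0,0,0.8],"delta_rot":[0,0,0],"hand":1},{"xyz":[0,0,1.2],"delta_rot":[0,0,0],"hand":1},{"xyz":[0,0,1.4],"delta_rot":[0,0,0],"hand":1},{"xyz":[0,0,1.4],"delta_rot":[0,0,0],"hand":1}]'
```

```text
time_s: 10.98
position: [0.4598, -0.045, 0.1207]
tcp_rot: [[-0.962, 0.273, 0.001], [0.273, 0.962, -0.0], [-0.001, 0.0, -1.0]]
force: [-0.7, -0.4, 0.3]
opening: 0.156
grasp_force: 29.9
```

```bash
python3 -m handwheel '[{"xyz":[0,0,0],"delta_rot":[0,0,0],"hand":-1},{"xyz":[0,0,0],"delta_rot":[0,0,0],"hand":-1},{"xyz":[0,0,0],"delta_rot":[0,0,0],"hand":-1},{"xyz":[0,0,0],"delta_rot":[0,0,0],"hand":-1},{"xyz":[0,0,0],"delta_rot":[0,0,0],"hand":-1}]' | grep -E "force|open|pos"; python3 -m handwheel '[{"xyz":[0,0,-10],"delta_rot":[0,0,0],"hand":-1},{"xyz":[0,0,-30],"delta_rot":[0,0,0],"hand":-1},{"xyz":[0,0,-70],"delta_rot":[0,0,0],"hand":-1},{"xyz":[0,0,-120],"delta_rot":[0,0,0],"hand":-1},{"xyz":[0,0,-150],"delta_rot":[0,0,0],"hand":-1}]';python3 - <<'E'
from h import *
import cv2
delta([.4872,.1505,.26],down(74.15))
s=vision.capture("side")[:,:,::-1];t=vision.capture("top")[:,:,::-1]
def c(i,x,y,w,h,f): return cv2.resize(i[y:y+h,x:x+w],None,fx=f,fy=f,interpolation=cv2.INTER_CUBIC)
cv2.imwrite("pics/z4.png",np.hstack([c(s,220,175,140,160,3.5),c(s,278,250,50,80,7)]))
E
```

```text
position: [0.4596, -0.045, 0.1205]
force: [1.5, -0.5, 0.3]
opening: 0.641
grasp_force: 0.0
time_s: 12.22
position: [0.4603, -0.0452, 0.2736]
tcp_rot: [[-0.962, 0.273, 0.004], [0.273, 0.962, -0.001], [-0.004, -0.0, -1.0]]
force: [0.2, 0.1, -0.1]
opening: 0.996
grasp_force: 0.0
t 12.225 pos [ 0.4603 -0.0452  0.2736] j [-19.5  14.2 101.5  -0.   64.  -93.6] F [ 0.2051  0.0973 -0.051 ] op 0.996 gf 0.0
xyz [ 27.6 195.6  13.4] rot [-0.0003  0.0041 -0.    ]
```

View pics/z4.png

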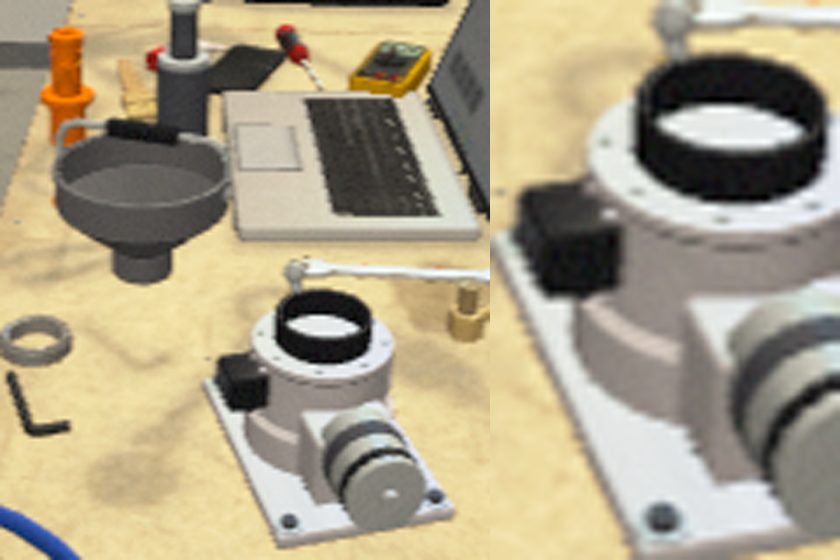

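The hopper stands upright on the bench. The grinder is clear and the nipple ball shows at about (304.4,252.1) in the side image. Next I move above the gun and measure the nipple from the top view.

```bash
python3 -m handwheel '[{"xyz":[5,40,0],"delta_rot":[0,0,0],"hand":-1},{"xyz":[12,90,0],"delta_rot":[0,0,0],"hand":-1},{"xyz":[20,140,5],"delta_rot":[0,0,0],"hand":-1},{"xyz":[27,180,10],"delta_rot":[0,0,0],"hand":-1},{"xyz":[27,195.5,15],"delta_rot":[0,0,0],"hand":-1}]';python3 - <<'E'
from h import *
import cv2
delta([.4868,.1502,.136],down(74.15))
t=vision.capture("top")[:,:,::-1]
def c(i,x,y,w,h,f): return cv2.resize(i[y:y+h,x:x+w],None,fx=f,fy=f,interpolation=cv2.INTER_CUBIC)
cv2.imwrite("pics/z5.png",c(t,320,155,80,75,8))
g=np.array([.6,-.2905]);
for yaw in(-74.8,):
  a=np.radians(yaw);f=-np.array([np.cos(a),np.sin(a)]);n=np.r_[f*np.sin(np.radians(25)),np.cos(np.radians(25))]
  top=np.r_[g+.065*f,.112];b=top-.008*n;print(top,n,"ball px",proj("side",b),proj("top",b))
E
```

```text
time_s: 12.95
position: [0.4862, 0.1523, 0.2545]
tcp_rot: [[-0.963, 0.27, -0.002], [0.271, 0.963, -0.0], [0.002, -0.001, -1.0]]
force: [0.1, 0.1, 0.7]
opening: 1.001
grasp_force: 0.0
t 12.95 pos [0.4862 0.1523 0.2545] j [  4.8  19.6  96.7   0.   63.8 -69.5] F [0.0768 0.0712 0.7151] op 1.001 gf 0.0
xyz [ -1.4  -1.8 118.5] rot [-0.0007 -0.0018  0.0027]
[ 0.583  -0.2278  0.112 ] [-0.1108  0.4078  0.9063] ball px [304.9698 252.758 ] [341.5426 199.5437]
```

View pics/z5.png

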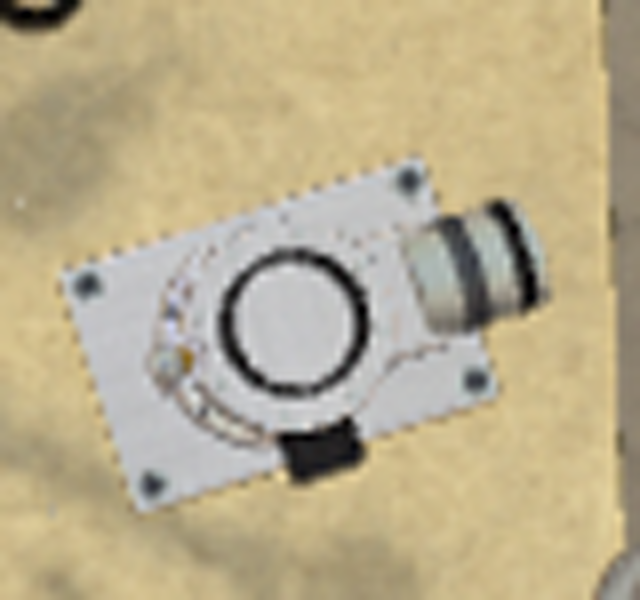

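In the top view the nipple ball is at (341.0,200.2) and the collar centre at (356.8,195.3). All four plate corners are visible too.

```bash
python3 -m handwheel '[{"xyz":[-1,-1,0],"delta_rot":[0,0,0],"hand":-1},{"xyz":[-1,-1,35],"delta_rot":[0,0,0],"hand":-1},{"xyz":[-1,-1,70],"delta_rot":[0,0,0],"hand":-1},{"xyz":[-1,-1,98],"delta_rot":[0,0,0],"hand":-1},{"xyz":[-1,-1,110],"delta_rot":[0,0,0],"hand":-1}]';cat > b.py <<'E'
from h import *
delta([.4868,.1502,.136],down(74.15))
P=lambda u,v,z:tri([("top",(320+u/8,155+v/8))],z)[0]
c=[P(u,v,.01) for u,v in((65,275),(145,510),(495,395),(420,160))]
d=(c[2]-c[1])+(c[3]-c[0]);e=c[0]-c[1]+c[3]-c[2];print("yaw",np.degrees(np.arctan2(d[1],d[0])),np.degrees(np.arctan2(e[1],e[0]))-90)
print("collar",P(294,322,.108))
print("ball",tri([("top",(341.0,200.2)),("side",(304.4,252.1))]),tri([("top",(341.0,200.2))],.1048)[0])
E
python3 b.py
```

```text
time_s: 13.62
position: [0.4871, 0.1476, 0.1442]
tcp_rot: [[-0.961, 0.275, -0.003], [0.275, 0.961, -0.001], [0.002, -0.001, -1.0]]
force: [-0.3, 0.5, 0.0]
opening: 1.0
grasp_force: 0.0
t 13.625 pos [0.4871 0.1476 0.1442] j [  4.3  28.9 103.3  -0.   48.  -69.7] F [-0.3193  0.5086  0.0216] op 1.0 gf 0.0
xyz [1.  2.5 8.2] rot [-0.0013 -0.0025 -0.0023]
yaw -73.27790129310281 -73.53458092161733
collar [ 0.5982 -0.2871]
ball (array([ 0.5821, -0.2289,  0.1054]), array([-0.0005, -0.1917, -0.1312,  0.0045])) [ 0.5815 -0.229 ]
```

```bash
python3 -m handwheel '[{"xyz":[0.5,2,3],"delta_rot":[0,0,0],"hand":0},{"xyz":[0.5,2,6],"delta_rot":[0,0,0],"hand":1},{"xyz":[0.5,2,8],"delta_rot":[0,0,0],"hand":1},{"xyz":[0.5,2,8],"delta_rot":[0,0,0],"hand":1},{"xyz":[0.5,2,8],"delta_rot":[0,0,0],"hand":1}]'; python3 -m handwheel '[{"xyz":[0,0,0],"delta_rot":[0,0,0],"hand":1},{"xyz":[0,0,0],"delta_rot":[0,0,0],"hand":1},{"xyz":[0,0,0],"delta_rot":[0,0,0],"hand":1},{"xyz":[0,0,0],"delta_rot":[0,0,0],"hand":1},{"xyz":[0,0,0],"delta_rot":[0,0,0],"hand":1}]'
```

```text
time_s: 14.25
position: [0.488, 0.1514, 0.1378]
tcp_rot: [[-0.962, 0.273, 0.001], [0.273, 0.962, 0.0], [-0.001, 0.0, -1.0]]
force: [-0.1, -0.5, -0.4]
opening: 0.519
grasp_force: 0.0
time_s: 14.88
position: [0.4882, 0.1516, 0.1377]
tcp_rot: [[-0.962, 0.273, 0.001], [0.273, 0.962, 0.001], [-0.001, 0.001, -1.0]]
force: [0.6, 3.3, 2.1]
opening: 0.351
grasp_force: 30.0
```

```bash
python3 -m handwheel '[{"xyz":[0,0,0],"delta_rot":[0,0,0],"hand":1},{"xyz":[0,0,0],"delta_rot":[0,0,0],"hand":1},{"xyz":[0,0,-2],"delta_rot":[0,0,0],"hand":1},{"xyz":[0,0,-6],"delta_rot":[0,0,0],"hand":1},{"xyz":[0,0,-10],"delta_rot":[0,0,0],"hand":1}]'
python3 - <<'E'
from h import *
import cv2
s=vision.capture("side")[:,:,::-1]
def c(i,x,y,w,h,f): return cv2.resize(i[y:y+h,x:x+w],None,fx=f,fy=f,interpolation=cv2.INTER_CUBIC)
cv2.imwrite("pics/z6.png",c(s,230,130,90,110,5))
E
```

```text
time_s: 15.5
position: [0.4871, 0.1509, 0.1472]
tcp_rot: [[-0.962, 0.273, -0.002], [0.273, 0.962, -0.001], [0.002, -0.001, -1.0]]
force: [0.1, 0.3, -3.3]
opening: 0.351
grasp_force: 30.0
```

View pics/z6.png

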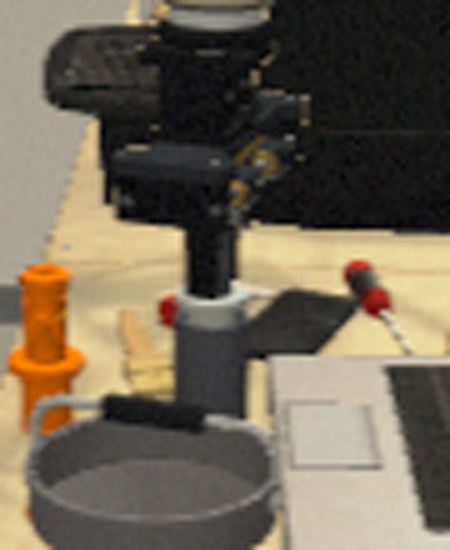

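Only the gun came up; its collar sits below the fingertips and the force reads its weight. Now I lift it clear of the stand.

```bash
python3 -m handwheel '[{"xyz":[0,0,-25],"delta_rot":[0,0,0],"hand":1},{"xyz":[0,0,-55],"delta_rot":[0,0,0],"hand":1},{"xyz":[0,0,-85],"delta_rot":[0,0,0],"hand":1},{"xyz":[0,0,-115],"delta_rot":[0,0,0],"hand":1},{"xyz":[0,0,-145],"delta_rot":[0,0,0],"hand":1}]'
cat > c.py <<'E'
import sys
from h import *
n=np.array([-.115,.4066,.9063]);n/=np.linalg.norm(n);top=np.array([.581,-.2257,.112])
D=down(74.15);rv=np.cross([0,0,1],n);rv*=np.radians(25)/np.linalg.norm(rv)
Rt=R.from_rotvec(rv).as_matrix()@D
if __name__=="__main__":
    s=float(sys.argv[1]); delta(top+(s+.1017)*n,Rt); delta([.56,-.10,.30],D)
E
python3 c.py .045
```

```text
time_s: 16.18
position: [0.4871, 0.1511, 0.2932]
tcp_rot: [[-0.962, 0.273, -0.001], [0.273, 0.962, -0.0], [0.001, -0.001, -1.0]]
force: [-0.6, -0.4, -3.9]
opening: 0.348
grasp_force: 30.0
t 16.175 pos [0.4871 0.1511 0.2932] j [  4.7  17.1  93.7  -0.   69.3 -69.5] F [-0.6412 -0.3814 -3.8726] op 0.348 gf 30.0
xyz [-160.8 -284.    48.3] rot [ 0.3708 -0.2298 -0.    ]
t 16.175 pos [0.4871 0.1511 0.2932] j [  4.7  17.1  93.7  -0.   69.3 -69.5] F [-0.6412 -0.3814 -3.8726] op 0.348 gf 30.0
xyz [-138.7 -221.6   -6.8] rot [-0.0006 -0.0009 -0.0002]
```

```bash
python3 -m handwheel '[{"xyz":[-18,-30,-4],"delta_rot":[0,0,0],"hand":1},{"xyz":[-50,-80,-7],"delta_rot":[0,0,0],"hand":1},{"xyz":[-83,-133,-7],"delta_rot":[0,0,0],"hand":1},{"xyz":[-115,-184,-7],"delta_rot":[0,0,0],"hand":1},{"xyz":[-139,-222,-7],"delta_rot":[0,0,0],"hand":1}]'; python3 -m handwheel '[{"xyz":[0,0,0],"delta_rot":[0.07,-0.045,0],"hand":1},{"xyz":[0,0,0],"delta_rot":[0.17,-0.105,0],"hand":1},{"xyz":[0,0,0],"delta_rot":[0.26,-0.161,0],"hand":1},{"xyz":[0,0,0],"delta_rot":[0.34,-0.21,0],"hand":1},{"xyz":[0,0,0],"delta_rot":[0.371,-0.23,0],"hand":1}]';python3 c.py .045
```

```text
time_s: 16.8
position: [0.5609, -0.1029, 0.2992]
tcp_rot: [[-0.961, 0.275, -0.0], [0.275, 0.961, -0.0], [0.0, -0.0, -1.0]]
force: [1.3, 1.1, -3.7]
opening: 0.349
grasp_force: 30.0
time_s: 17.42
position: [0.5594, -0.0989, 0.2984]
tcp_rot: [[-0.949, 0.294, 0.114], [0.225, 0.886, -0.406], [-0.22, -0.36, -0.907]]
force: [0.2, 0.5, -3.2]
opening: 0.346
grasp_force: 30.0
t 17.425 pos [ 0.5594 -0.0989  0.2984] j [ -9.8  19.8  93.4 -26.6  58.4 -71.5] F [ 0.1734  0.4945 -3.2229] op 0.346 gf 30.0
xyz [ -7.8 -38.8  76.3] rot [ 0.0002 -0.001   0.0011]
t 17.425 pos [ 0.5594 -0.0989  0.2984] j [ -9.8  19.8  93.4 -26.6  58.4 -71.5] F [ 0.1734  0.4945 -3.2229] op 0.346 gf 30.0
xyz [-1.1 -1.4 -0.9] rot [-0.3714  0.2277  0.0009]
```

```bash
python3 -m handwheel '[{"xyz":[-3,-13,5],"delta_rot":[0,0,0],"hand":1},{"xyz":[-6,-28,20],"delta_rot":[0,0,0],"hand":1},{"xyz":[-8,-39,42],"delta_rot":[0,0,0],"hand":1},{"xyz":[-8,-39,64],"delta_rot":[0,0,0],"hand":1},{"xyz":[-8,-39,76],"delta_rot":[0,0,0],"hand":1}]' >/dev/null
python3 - <<'E'
from c import *
import cv2
delta(top+.1467*n,Rt)
st=bot.read_state();z=st["tcp_rot"][:,2];p=st["position"]
s=vision.capture("side")[:,:,::-1];t=vision.capture("top")[:,:,::-1]
print("exp mouth/seat/barrel end px side",[proj("side",p+z*d) for d in(.1247,.1017,.0617)],"top",[proj("top",p+z*d) for d in(.1247,.0617)])
print("nipple px",proj("side",top),proj("top",top))
def c(i,x,y,w,h,f): return cv2.resize(i[y:y+h,x:x+w],None,fx=f,fy=f,interpolation=cv2.INTER_CUBIC)
cv2.imwrite("pics/z7.png",np.hstack([c(s,275,200,50,75,8),c(t,320,170,50,75,8)]))
E
```

```text
t 18.05 pos [ 0.5651 -0.1692  0.2453] j [-17.2  24.2  96.  -27.9  49.2 -74.7] F [-0.4119  0.3827 -3.9743] op 0.351 gf 30.0
xyz [ 1.7  2.6 -1. ] rot [ 0.0002 -0.0017 -0.0021]
exp mouth/seat/barrel end px side [array([303.4296, 240.9326]), array([302.6079, 231.8225]), array([301.1806, 215.9978])] top [array([339.5115, 200.3256]), array([334.4275, 201.3396])]
nipple px [303.8848 249.1621] [340.3783 200.2038]
```

View pics/z7.png

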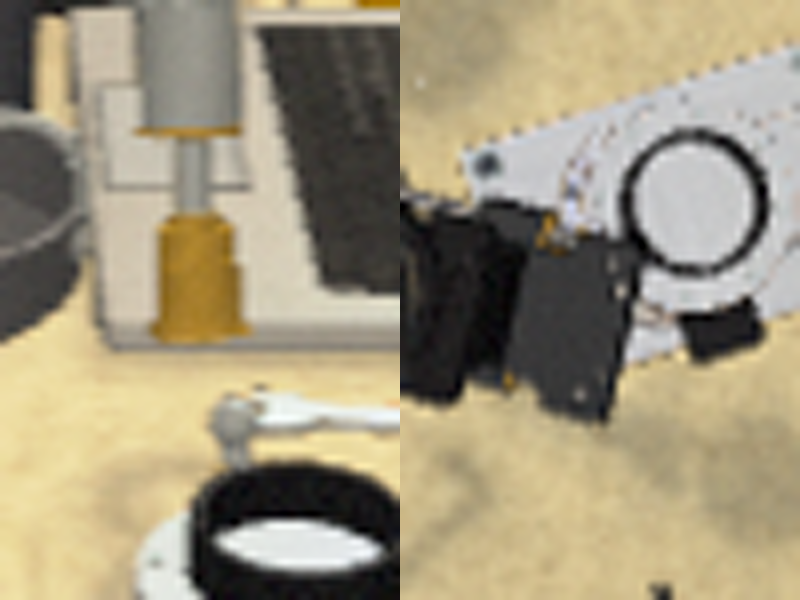

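The coupler is about 20 mm off the nipple. In the side view the gun axis runs from (298.75,213.75) at the barrel to (300.2,241.3) at the mouth. The tool axis would put it at about x=303.4 at the mouth, so the gun sits shifted and tilted along tool x. I'll fit that.

```bash
cat > d.py <<'E'
from c import *
def fit(obs):
    s=bot.read_state();M=np.array(s["tcp_rot"]);p=s["position"]
    def pt(q,d): return p+M@(np.array([q[0],0,-.0123])+d*np.array([np.sin(q[1]),0,np.cos(q[1])]))
    f=lambda q:np.concatenate([proj("side",pt(q,d))-o for o,d in zip(obs,q[2:])])
    r=least_squares(f,[0,0]+[.1]*len(obs),x_scale=[.003,.03]+[.05]*len(obs));return r.x,r.fun
def plan(q,sd): # tool pose so that gun axis = n with seat sd above nipple top
    a,th=q; Rg=R.from_rotvec([0,th,0]).as_matrix() # gun frame in tool
    Rn=Rt@Rg.T
    # Rt z = -n ; tool@Rg z = -n
    mid=top+(sd+.114)*n; return mid-Rn@np.array([a,0,-.0123]),Rn
E
python3 - <<'E'
from d import *
q,f=fit([(298.75,213.75),(299.4,221.9),(300.1,233.8),(300.2,241.3)]);print(q,f,"tilt",np.degrees(q[1]))
delta(*plan(q[:2],.045))
delta(*plan(q[:2],.035))
E
```

```text
[0.0027 0.0365 0.0679 0.0885 0.1186 0.1375] [ 0.1123 -0.006  -0.0986  0.0053 -0.1582  0.0085  0.1444 -0.0078] tilt 2.0891551107787736
t 18.15 pos [ 0.5649 -0.1685  0.245 ] j [-17.2  24.2  96.1 -27.9  49.2 -74.7] F [-0.5826 -0.2741 -3.3046] op 0.347 gf 30.0
xyz [-1.9  2.  -1.2] rot [ 0.0003 -0.0391 -0.0012]
t 18.15 pos [ 0.5649 -0.1685  0.245 ] j [-17.2  24.2  96.1 -27.9  49.2 -74.7] F [-0.5826 -0.2741 -3.3046] op 0.347 gf 30.0
xyz [-1.9  2.   8.8] rot [ 0.0003 -0.0391 -0.0012]
```

```bash
python3 -m handwheel '[{"xyz":[-1,1,-1],"delta_rot":[0,-0.02,0],"hand":1},{"xyz":[-2,2,-1],"delta_rot":[0,-0.039,0],"hand":1},{"xyz":[-2,2,0],"delta_rot":[0,-0.039,0],"hand":1},{"xyz":[-2,2,4],"delta_rot":[0,-0.039,0],"hand":1},{"xyz":[-2,2,9],"delta_rot":[0,-0.039,0],"hand":1}]' | grep -E "time|force"
cat > m.py <<'E'
from d import *
import cv2
def brass():
    im=vision.capture("side"); h=cv2.cvtColor(im,cv2.COLOR_RGB2HSV)
    m=((h[...,0]>12)&(h[...,0]<28)&(h[...,1]>170)&(h[...,2]>60))
    out=[]
    for r in range(205,262):
        c=np.where(m[r,285:320])[0]+285
        if len(c)>=4: out.append((r,c.min(),c.max(),len(c)))
    return im,out
if __name__=="__main__":
    im,o=brass();print(*o,sep="\n")
E
python3 m.py
python3 - <<'E'
from d import *
s=bot.read_state();M=s["tcp_rot"];q=(.0027,.0365)
for d in(.091,.137): print(proj("side",s["position"]+M@(np.array([q[0],0,-.0123])+d*np.array([np.sin(q[1]),0,np.cos(q[1])]))))
print(proj("side",top),proj("side",top-.008*n));delta(*plan(q,.035))
E
```

```text
time_s: 18.77
force: [1.3, 0.1, -3.5]
grasp_force: 30.0
(219, np.int64(297), np.int64(302), 4)
(230, np.int64(300), np.int64(305), 6)
(231, np.int64(299), np.int64(305), 7)
(232, np.int64(298), np.int64(306), 9)
(233, np.int64(298), np.int64(306), 9)
(234, np.int64(298), np.int64(306), 9)
(235, np.int64(298), np.int64(307), 10)
(236, np.int64(298), np.int64(307), 10)
(237, np.int64(298), np.int64(307), 10)
(238, np.int64(299), np.int64(307), 9)
(239, np.int64(299), np.int64(307), 9)
(240, np.int64(299), np.int64(307), 9)
(241, np.int64(299), np.int64(307), 9)
(242, np.int64(299), np.int64(308), 10)
(243, np.int64(298), np.int64(308), 11)
(244, np.int64(298), np.int64(307), 10)
[302.2154 225.994 ]
[303.9274 244.1441]
[303.8848 249.1621] [304.1749 252.3258]
t 18.825 pos [ 0.5691 -0.17    0.2371] j [-17.3  24.5  97.8 -29.7  45.1 -73. ] F [-0.2264  0.3937 -4.2816] op 0.346 gf 30.0
xyz [ 0.8 -0.8  0.5] rot [ 0.0004  0.0025 -0.0002]
```

Coupler and nipple line up in the side view: the axis line meets the ball within about 1 mm. Now I push along tool z.

```bash
python3 -m handwheel '[{"xyz":[0,0,6],"delta_rot":[0,0,0],"hand":1},{"xyz":[0,0,11],"delta_rot":[0,0,0],"hand":1},{"xyz":[0,0,15],"delta_rot":[0,0,0],"hand":1},{"xyz":[0,0,18],"delta_rot":[0,0,0],"hand":1},{"xyz":[0,0,20],"delta_rot":[0,0,0],"hand":1}]'
python3 - <<'E'
from d import *
s=bot.read_state();print("F tool",s["tcp_rot"].T@s["force"],s["moment"]);delta(*plan((.0027,.0365),.0))
E
python3 m.py
```

```text
time_s: 19.45
position: [0.5724, -0.1782, 0.2198]
tcp_rot: [[-0.943, 0.295, 0.153], [0.21, 0.885, -0.415], [-0.258, -0.359, -0.897]]
force: [0.7, -1.1, -3.5]
opening: 0.346
grasp_force: 30.0
F tool [0.0119 0.5157 3.7397] [0.4707 0.1648 0.0024]
t 19.45 pos [ 0.5724 -0.1782  0.2198] j [-18.   26.2  98.2 -30.7  42.9 -72.2] F [ 0.7128 -1.093  -3.5424] op 0.346 gf 30.0
xyz [ 2.5 -0.7 16.1] rot [ 0.0004  0.0034 -0.0004]
(227, np.int64(296), np.int64(305), 6)
(238, np.int64(300), np.int64(306), 7)
(239, np.int64(300), np.int64(307), 8)
(240, np.int64(299), np.int64(307), 9)
(241, np.int64(299), np.int64(307), 9)
(242, np.int64(299), np.int64(307), 9)
(243, np.int64(299), np.int64(307), 9)
(244, np.int64(299), np.int64(307), 9)
(245, np.int64(299), np.int64(307), 9)
(246, np.int64(299), np.int64(308), 10)
(247, np.int64(299), np.int64(308), 10)
(248, np.int64(299), np.int64(308), 10)
(249, np.int64(299), np.int64(308), 10)
(250, np.int64(299), np.int64(308), 10)
(251, np.int64(299), np.int64(309), 11)
(252, np.int64(299), np.int64(308), 10)
```

```bash
python3 -m handwheel '[{"xyz":[1,0,0],"delta_rot":[0,0,0],"hand":1},{"xyz":[1.1,0,3],"delta_rot":[0,0,0],"hand":1},{"xyz":[1.2,0,6],"delta_rot":[0,0,0],"hand":1},{"xyz":[1.3,0,9],"delta_rot":[0,0,0],"hand":1},{"xyz":[1.4,0,10],"delta_rot":[0,0,0],"hand":1}]' >/dev/null
cat > e.py <<'E'
from d import *
s=bot.read_state();print("F tool",s["tcp_rot"].T@s["force"],"M tool",s["tcp_rot"].T@s["moment"]);delta(*plan((.0027,.0365),.0))
E
python3 e.py
```

```text
F tool [-0.1385 -0.0011  0.2684] M tool [-0.2118  0.3153 -0.0087]
t 20.125 pos [ 0.5735 -0.1822  0.2122] j [-18.4  26.9  98.6 -31.3  41.7 -71.6] F [ 0.172  -0.1415 -0.2039] op 0.346 gf 30.0
xyz [ 2.5 -0.3  7.4] rot [-0.0002  0.0067 -0.0007]
```

```bash
python3 -m handwheel '[{"xyz":[0,0,2],"delta_rot":[0,0,0],"hand":1},{"xyz":[0,0,4],"delta_rot":[0,0,0],"hand":1},{"xyz":[0,0,6],"delta_rot":[0,0,0],"hand":1},{"xyz":[0,0,7],"delta_rot":[0,0,0],"hand":1},{"xyz":[0,0,8],"delta_rot":[0,0,0],"hand":1}]' >/dev/null; python3 e.py
```

```text
F tool [  0.3655   0.3375 -10.4757] M tool [-0.3116  0.2502 -0.0265]
t 20.75 pos [ 0.5753 -0.1852  0.2053] j [-18.7  27.6  98.7 -31.8  40.8 -71.3] F [-1.8903  4.7321  9.1663] op 0.344 gf 30.0
xyz [ 3.  -0.6 -0.2] rot [ 0.0004  0.0079 -0.0011]
```

```bash
python3 -m handwheel '[{"xyz":[0.1,0,2],"delta_rot":[0,0,0],"hand":1},{"xyz":[0.1,0,4],"delta_rot":[0,0,0],"hand":1},{"xyz":[0.2,0,6],"delta_rot":[0,0,0],"hand":1},{"xyz":[0.2,0,7],"delta_rot":[0,0,0],"hand":1},{"xyz":[0.3,0,8],"delta_rot":[0,0,0],"hand":1}]' >/dev/null; python3 e.py; python3 m.py
```

```text
F tool [ -0.5544   1.3579 -12.9778] M tool [-0.4397  0.2173  0.0197]
t 21.375 pos [ 0.5771 -0.1883  0.1993] j [-18.9  28.2  98.8 -32.2  39.9 -70.8] F [-1.1486  6.492  11.2743] op 0.342 gf 30.0
xyz [ 3.7 -0.6 -7.2] rot [ 0.0004  0.0106 -0.0013]
(236, np.int64(303), np.int64(307), 4)
(244, np.int64(301), np.int64(306), 5)
(245, np.int64(300), np.int64(307), 8)
(246, np.int64(299), np.int64(307), 9)
(247, np.int64(299), np.int64(307), 9)
(248, np.int64(299), np.int64(307), 9)
(249, np.int64(300), np.int64(308), 9)
(250, np.int64(299), np.int64(308), 10)
(251, np.int64(299), np.int64(308), 10)
(252, np.int64(300), np.int64(308), 9)
(253, np.int64(300), np.int64(308), 9)
(254, np.int64(300), np.int64(308), 9)
(255, np.int64(300), np.int64(308), 9)
(256, np.int64(300), np.int64(309), 10)
(257, np.int64(299), np.int64(308), 10)
(258, np.int64(299), np.int64(303), 5)
```

The force rose past the snap level and the visible tube shortened by about 7.5 mm, so the stroke is moving. I'll push about 5 mm more.

```bash
python3 -m handwheel '[{"xyz":[0.1,0,1.5],"delta_rot":[0,0,0],"hand":1},{"xyz":[0.2,0,3],"delta_rot":[0,0,0],"hand":1},{"xyz":[0.3,0,4.5],"delta_rot":[0,0,0],"hand":1},{"xyz":[0.3,0,5.5],"delta_rot":[0,0,0],"hand":1},{"xyz":[0.3,0,5.5],"delta_rot":[0,0,0],"hand":1}]' >/dev/null; python3 e.py; python3 m.py; python3 -c "
from d import *
print([proj('side',top-d*n) for d in(0,.023)],[proj('side',top+d*n) for d in(.023,.040)])"
```

```text
F tool [  0.6948   1.0237 -15.6135] M tool [-0.4062  0.1559  0.0357]
t 22.05 pos [ 0.5781 -0.1904  0.1949] j [-19.1  28.6  98.9 -32.6  39.3 -70.5] F [-2.8649  7.5578 13.4159] op 0.345 gf 29.9
xyz [  3.9  -0.6 -12.2] rot [ 0.0004  0.012  -0.0014]
(238, np.int64(304), np.int64(307), 4)
(244, np.int64(301), np.int64(306), 4)
(245, np.int64(300), np.int64(307), 8)
(246, np.int64(299), np.int64(307), 9)
(247, np.int64(299), np.int64(307), 9)
(248, np.int64(299), np.int64(307), 9)
(249, np.int64(300), np.int64(308), 9)
(250, np.int64(299), np.int64(308), 10)
(251, np.int64(299), np.int64(308), 10)
(252, np.int64(299), np.int64(308), 10)
(253, np.int64(300), np.int64(308), 9)
(254, np.int64(300), np.int64(308), 9)
(255, np.int64(300), np.int64(308), 9)
(256, np.int64(300), np.int64(308), 9)
(257, np.int64(299), np.int64(308), 10)
(258, np.int64(299), np.int64(303), 5)
[array([303.8848, 249.1621]), array([304.7192, 258.2603])] [array([303.0511, 240.0721]), array([302.4353, 233.3587])]
```

```bash
python3 -m handwheel '[{"xyz":[0,0,0.5],"delta_rot":[0,0,0],"hand":1},{"xyz":[0,0,0.5],"delta_rot":[0,0,0],"hand":1},{"xyz":[0,0,0.5],"delta_rot":[0,0,0],"hand":1},{"xyz":[0,0,0.5],"delta_rot":[0,0,0],"hand":1},{"xyz":[0,0,0.5],"delta_rot":[0,0,0],"hand":1}]' >/dev/null; python3 e.py; python3 -c "
from rig import workorder
print(workorder.hand_in())"
```

```text
F tool [ -1.453    1.2625 -15.234 ] M tool [-0.449   0.2035  0.0062]
t 22.725 pos [ 0.5782 -0.1906  0.1946] j [-19.1  28.7  98.9 -32.6  39.2 -70.5] F [-0.7145  7.1668 13.5611] op 0.348 gf 29.9
xyz [  4.   -0.6 -12.6] rot [ 0.0004  0.0123 -0.0015]
the job is handed in; nothing more can be done
None
```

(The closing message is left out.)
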